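Free the sample slide's brake and run it to the orange stop

ROBOT

A 6-joint arm with a two-finger parallel gripper is mounted at the origin on the work surface. World frame = base frame: x ahead of the robot, y to its left, z up, the work surface at z = 0. Lengths are in m, angles in rad, forces in N, time in s.
With the tool pointing down it reaches from about 0.15 to 0.775 m from the base axis. Payload 6.1 kg.
Tool frame: the origin (TCP) lies where the fingers leave the gripper's body, on its centre line; the fingertips stand 73 mm ahead of it and the grasp point (between the pads) lies 54 mm ahead of it; z points along the fingers, y is the line along which they close (so a half turn about z gives the same grasp; the last joint's range is limited). The gripper opens to 85 mm and grips with 20 to 120 N. Pads are 22 mm wide; open, the fingers measure 114 mm over their backs; the gripper's body (76 mm by 85 mm) begins 54 mm behind the grasp point. The pads swing forward as they close: fully open they stand 13 mm farther back than shut.
Start: joints at [-1.31, 0.126, -0.04, 1.405, 0, 1.571], TCP at [0.135, -0.507, 0.304] pointing down, gripper open.
Joint ranges: [-2.72, 2.72], [-0.95, 1.95], [-1.27, 1.35], [-1.78, 2.02], [-1.46, 1.47], [-3.14, 3.14]. Speed limits (rad/s): [2.39, 2.39, 3.01, 3.14, 3.14, 3.14].

INTERFACE

Orientations are given as a unit quaternion [x, y, z, w].
In Python, from bench import r gives the robot as it stands.
- The arm moves only by the tool play_rows, never from a script. Its argument "commands" is a list of rows, each a list of 5 numbers: the opening in per cent of the stroke, from 0 (shut) to 100 (fully open), then the shift along the tool's x, y, z in mm, then the turn about the tool's z in degrees. A call has 1 to 8 rows; each row shifts and turns the commanded pose from where the row before left it, along the tool's axes as they then stand; what a row does not reach is not made up. A row lasts 1/12 s, in which the tool goes at most 41.7 mm and 7.16 degrees, less where a joint would pass 70% of its speed; a pose out of reach is approached as far as the arm can. A call is refused whole if a number of a shift passes 41.7 or a number of a turn 7.16, either way. A call with a gripper value outside its range is refused whole. The fingers move at their own pace and stop on an object; "newtons" is the grip in N (left out, the last holds). Time passes only in rows, so rows that do not move let the fingers close. It gives the time, the measured TCP pose, the force, the opening and the grip force at its end, in the units of the state.
- r.read_state(): the state, without advancing time (a new reading comes with each control period).
- r.grab_frame(name): name is "side" or "top"; returns a dict with "frame" (480x640x3 uint8, red, green, blue), "intrinsics" (3x3 intrinsics, pixels), "D" ([k1, k2, p1, p2, k3] as OpenCV has them; the pictures are not rectified), "position" and "orientation" of the camera in the world. Camera axes: x right, y down, z forward; pixel columns grow to the right and rows downward; lengths in m; the calibration is good to about 2 mm. A picture is of the moment at which its call begins. There is no depth.
- r.hand_in(): hands the job in; it is judged then, once.
Trained networks look in the newest picture that a camera, given by its name, has taken for a name from the list of things; names that differ only in an ending like _2 or _b are one class to them, and where a whole thing is asked for, a point or a joint stands for the part that bears it (a point fixed in the world has none). Each returns a list of dicts, best first, with "p" (0 to 1); they miss things now and then, are a little off and sometimes report something else, mostly with a low value. They report only what shows in the picture. A call takes as long as a camera call.
- r.look_for(camera, name): "at" ([x, y, z] in m, in the coordinates of the camera as it stood for that picture, good to about 4 mm: the middle of the surface that is visible of it).
- r.cut_out(camera, name): "pixels" (480x640 bool, what is visible of it).
- r.pinpoint(camera, name): "at" ([x, y, z] in m, in the coordinates of the camera as it stood for that picture, good to about 4 mm: a listed point, or the origin of a listed thing).
The state is a dict: "clock": time; "joint_positions": joint angles; "joint_velocities": joint speeds; "joint_torque": joint torques, N m; "ee_pos": TCP position; "ee_rot": TCP orientation; "wrist_force": force on the tool from outside, world axes, zero at the start; "moment": the same for the moment, N m; "gripper_width": finger opening in m; "grip_force": force on a finger pad.
Only numpy, scipy, OpenCV 4.12 (cv2) and the standard library are available. Lean on these libraries where they do the work, as an engineer would, in place of code of your own. Each camera call takes 0.05 s, during which the arm holds its last target. There are 200 camera calls.

TASK

Press down the blue pad in the middle of the white carriage to free its brake and, keeping it pressed the whole way, push the carriage along its rail until it is fully home against the orange stop, then let go so that the brake grips again. Do not run it into the grey stop or shove it along with the pad up; pick nothing up, and leave the dish seated in its holder and everything else on the bench where it is.

Things in the scene. Friction and masses are not known exactly. Their poses are not given: they have to be found in the camera images.
- rail: Straight aluminium T-slot rail fixed to the bench, 480 mm long, 56 mm wide, top 20 mm above the bench, black end caps. Origin: centre of its underside, on the bench. Its y axis runs along the rail, z up. It lies roughly across the robot's view, at a different place and yaw each time.
- carriage (a joint): How far the white carriage has slid along the rail's y axis since the start, m; 0 at the start (near the rail's middle), positive towards rail +y. It slides with about 1.2 N once the brake is free; with the pad up a brake shoe in the slot grips the rail with some 18 N.
- carriage_mid (a point): Centre of the white carriage, 35 mm above the bench. The carriage is 110 mm long along the rail and 60 mm wide: two solid shoulders, each 25 mm long with tops 54 mm above the bench, stand at its ends, and between them is a 60 mm long pocket, open across the rail, with the blue pad on its floor. A shoulder is what meets a stop: the distance from this point to orange_stop_mid is 67 mm when they touch.
- pad_top (a point): Centre of the top face of the blue ribbed pad, 42 mm above the bench when up (12 mm below the shoulders). The pad is 56 mm along the rail and 46 mm across it and moves with the carriage. Pushing down in the pocket presses it; a fingertip held down on it can drag the carriage or push against the inner face of a shoulder.
- pad (a joint): How far the blue pad is pressed down, m: 0 up (brake on), 0.008 fully down. Sprung: about 2 N to start it, 7 N at 2.5 mm, where the brake comes free, then 8 N at 4 mm and 10 N at the bottom; hold it 4 mm or more down while sliding. It springs back up when let go and the brake grips again.
- orange_stop_mid (a point): Middle of the orange stop, 35 mm above the bench: a fixed block clamped on the rail, 24 mm along the rail, 66 mm across, top 51 mm above the bench with a 9 mm radius dark screw head up to 59 mm. It stands near one end of the rail, either end. This is the marked stop.
- grey_stop_mid (a point): Middle of the grey stop, same block in grey, near the other end of the rail.
- holder (a point): Centre of the floor of the white dish holder that is part of the carriage, 92 mm from the rail's middle line on its +x side, 28 mm above the bench; a ring of 35 mm outer radius, 34 mm above the bench at its rim.
- dish: Loose lidded clear dish, 61 mm in diameter, 17 mm high, standing in the holder on the carriage; it rides along. Origin: centre of its underside.
- marker_pen: Bystander: white and blue marker pen lying down, 130 mm long, 17 mm wide, 15 mm high. Origin: under the middle of its white barrel.
- amber_jar: Bystander: amber jar with black cap, 48 mm in diameter, 65 mm high. Origin: centre of its underside.
- tip_box: Bystander: grey box with blue lid, 86 x 121 x 64 mm. Origin: centre of its underside.
- flask: Bystander: flat clear flask with blue cap, lying, 55 x 116 mm, 32 mm high. Origin: under its flat part.
- spare_dish: Bystander: clear dish like the one in the holder, 61 mm in diameter, 17 mm high, on the bench. Origin: centre of its underside.
- media_bottle: Bystander: white bottle with blue cap, 72 mm in diameter, 150 mm high. Origin: centre of its underside.
- screwdriver: Bystander: screwdriver lying on the bench, 160 mm long. Origin: under it, along its length.

How it is judged:
By the outcome, as a careful person would: the job done as asked, in the order asked, and still so for the second after the job is handed in, with the robot touching nothing.
It also fails if it takes over 35 s, if anything falls off the work surface, if the arm or the gripper's body presses on something with over 40 N, if the wrist force passes 120 N, or if a joint passes its speed limit or range.

## Working session

There is one attempt and no reset: what is moved stays moved. The work goes in short steps, Python scripts to look and compute and a tool call to move; the robot and the scene stay as the last step left them, time stands still between calls to the robot, and variables do not carry over. Pictures are saved under pics/ and viewed, at most 10 in all, crops included, and the job is handed in when it is done.

Besides the shell and the picture viewer there is one more tool, called after "Call:" by a JSON object that holds its "api" and its "payload", one argument or row to a line. play_rows: Moves the arm, as the interface text tells. Its arguments: {"type":"object","properties":{"commands":{"type":"array","items":{"type":"array","items":{"type":"number"}}},"newtons":{"type":"number"}},"required":["commands"]}

```bash
mkdir -p pics; cat > h.py <<'E'
import numpy as np, cv2
from scipy.spatial.transform import Rotation as R
from bench import r
def world(f,p): return R.from_quat(f["orientation"]).apply(p)+np.array(f["position"])
def find(names,cams=("side","top"),fr=None):
    out={}
    for c in cams:
        f=fr[c] if fr else r.grab_frame(c)
        for n in names:
            o=r.pinpoint(c,n)
            if o: out[c,n]=world(f,o[0]["at"]); print(c,n,out[c,n].round(4),round(o[0]["p"],2))
            else: print(c,n,None)
    return out
E
python3 - <<'E'
from h import *
fr={}
for c in("side","top"):
    f=r.grab_frame(c); fr[c]=f; cv2.imwrite(f"pics/{c}0.png",f["frame"][:,:,::-1]); print(c,np.round(f["position"],3),np.round(f["orientation"],3),np.round(f["intrinsics"],1).tolist())
find(["carriage_mid","pad_top","orange_stop_mid","grey_stop_mid","holder","rail","dish","media_bottle","tip_box","amber_jar","flask","marker_pen","spare_dish","screwdriver"],fr=fr)
s=r.read_state(); print(s["clock"],s["ee_pos"],s["ee_rot"],s["wrist_force"],s["gripper_width"])
E
```

```text
side [0.436 0.871 0.967] [-0.064  0.924 -0.375  0.036] [[517.7, 0.0, 328.4], [0.0, 517.7, 236.6], [0.0, 0.0, 1.0]]
top [0.385 0.007 1.108] [ 0.705 -0.702  0.065 -0.075] [[466.7, 0.0, 331.1], [0.0, 466.7, 237.5], [0.0, 0.0, 1.0]]
side carriage_mid [ 0.5043 -0.0588  0.0364] 0.97
side pad_top None
side orange_stop_mid [ 0.4469 -0.2415  0.0381] 0.77
side grey_stop_mid [0.5577 0.113  0.0379] 0.89
side holder [ 0.5933 -0.0824  0.0289] 0.78
side rail [0.5545 0.1104 0.0383] 0.69
side dish [ 0.5922 -0.0854  0.0268] 0.88
side media_bottle [0.6047 0.4813 0.0012] 0.76
side tip_box [ 0.6706 -0.2404  0.0037] 0.78
side amber_jar [ 0.3614 -0.1765  0.0022] 0.95
side flask None
side marker_pen [4.068e-01 4.220e-02 1.000e-04] 0.73
side spare_dish [ 0.405  -0.0264 -0.0013] 0.96
side screwdriver [ 0.5324 -0.4708  0.0031] 0.7
top carriage_mid [ 0.5017 -0.0632  0.0324] 0.91
top pad_top [ 0.4979 -0.0598  0.0398] 0.98
top orange_stop_mid [ 0.447  -0.2341  0.0337] 0.79
top grey_stop_mid [0.5512 0.113  0.0358] 0.7
top holder [ 0.5865 -0.088   0.0243] 0.58
top rail None
top dish [ 0.4     0.0427 -0.0006] 0.75
top media_bottle [ 5.984e-01  4.854e-01 -5.000e-04] 0.87
top tip_box [ 6.675e-01 -2.383e-01 -5.000e-04] 0.94
top amber_jar [ 0.3549 -0.1694 -0.0014] 0.96
top flask [ 0.73   -0.0339 -0.0043] 0.83
top marker_pen [ 0.3995  0.0418 -0.001 ] 0.92
top spare_dish [ 0.4066 -0.0292  0.0018] 0.67
top screwdriver [ 0.5206 -0.4744 -0.0029] 0.56
1.5 [ 0.13537295 -0.5072386   0.30390871] [9.91512680e-01 1.30010017e-01 2.89871757e-05 2.42967732e-06] [-0.79827042  0.0347014   0.33388732] 0.08534021819200212
```

View pics/top0.png

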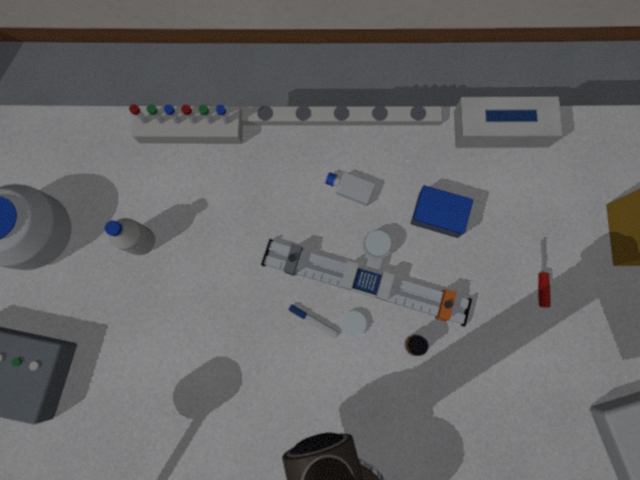

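View pics/side0.png

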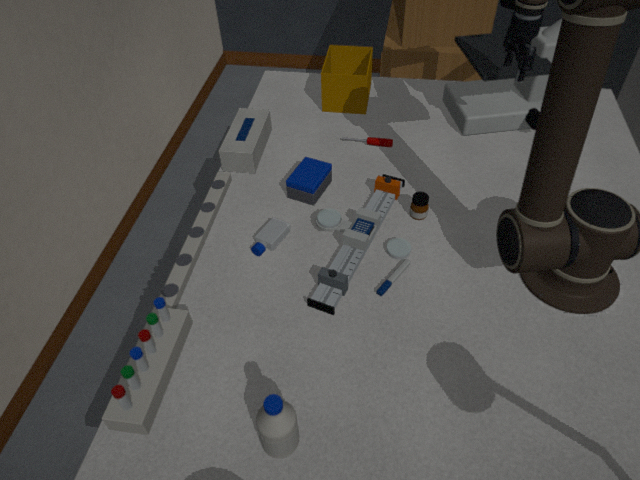

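Call:
{"api": "play_rows", "payload": {
  "commands": [
    [0, 33, -24, 0, 0],
    [0, 33, -24, 0, 0],
    [0, 33, -24, 0, 0],
    [0, 33, -24, 0, 0],
    [0, 33, -24, 0, 0],
    [0, 33, -24, 0, 0],
    [0, 33, -24, 0, 0],
    [0, 33, -24, 0, 0]
  ]
}}

```text
clock: 2.17
ee_pos: [0.3417, -0.2519, 0.3042]
ee_rot: [0.992, 0.13, 0.0, 0.0]
wrist_force: [0.8, -0.8, -0.0]
gripper_width: 0.0002
grip_force: 0.0
```

Call:
{"api": "play_rows", "payload": {
  "commands": [
    [0, 33, -24, 0, 0],
    [0, 33, -24, 0, 0],
    [0, 33, -24, 0, 0],
    [0, 33, -24, 0, 0],
    [0, 33, -24, 0, 0],
    [0, 33, -24, 0, 0],
    [0, 0, 0, 20, -7],
    [0, 0, 0, 20, -7]
  ]
}}

```text
clock: 2.83
ee_pos: [0.497, -0.0614, 0.264]
ee_rot: [0.967, 0.255, 0.001, 0.0]
wrist_force: [-1.1, -1.1, -0.5]
gripper_width: -0.0001
grip_force: 0.0
```

Call:
{"api": "play_rows", "payload": {
  "commands": [
    [0, 0, 0, 20, -7],
    [0, 0, 0, 20, -7],
    [0, 0, 0, 20, -7],
    [0, 0, 0, 20, -7],
    [0, 0, 0, 0, -7],
    [0, 0, 0, 0, -7],
    [0, 0, 0, 0, -2],
    [0, 0, 0, 0, 0]
  ]
}}

```text
clock: 3.5
ee_pos: [0.4951, -0.0634, 0.1838]
ee_rot: [0.804, 0.595, -0.0, -0.0]
wrist_force: [-0.4, -0.1, -0.0]
gripper_width: 0.0002
grip_force: 0.0
```

```bash
cat > g.py <<'E'
from h import *
import sys
def state():
    s=r.read_state(); Rm=R.from_quat(s["ee_rot"]).as_matrix()
    print("t",round(s["clock"],2),"pos",s["ee_pos"].round(4) if hasattr(s["ee_pos"],'round') else s["ee_pos"],"F",np.round(s["wrist_force"],2),"w",round(s["gripper_width"],4),"yaw x",round(np.degrees(np.arctan2(Rm[1,0],Rm[0,0])),2),"q",np.round(s["joint_positions"],2))
    return s,Rm
E
python3 - <<'E'
from g import *
s,Rm=state()
fr={c:r.grab_frame(c) for c in("side","top")}
o=find(["carriage_mid","pad_top","orange_stop_mid","grey_stop_mid","holder"],fr=fr)
m=lambda n:np.mean([v for k,v in o.items() if k[1]==n],0)
for n in("pad_top","carriage_mid","orange_stop_mid"):
    if any(k[1]==n for k in o):
        print(n,"tool-frame mm",(Rm.T@(m(n)-s["ee_pos"])*1000).round(1))
d=m("grey_stop_mid")-m("orange_stop_mid"); print("rail yaw",np.degrees(np.arctan2(d[1],d[0])),"len",np.linalg.norm(d))
f=fr["side"]; cv2.imwrite("pics/side1.png",cv2.resize(f["frame"][130:330,250:450,::-1],(600,600)))
E
```

```text
t 3.5 pos [ 0.4951 -0.0634  0.1838] F [-0.4  -0.14 -0.  ] w 0.0002 yaw x 72.99 q [-0.13  0.11 -0.33  1.14 -0.    1.74]
side carriage_mid [ 0.5039 -0.0565  0.0361] 0.68
side pad_top [ 0.5061 -0.0586  0.0464] 0.75
side orange_stop_mid [ 0.4541 -0.2427  0.041 ] 0.54
side grey_stop_mid [ 0.6705 -0.2394  0.0023] 0.71
side holder [ 0.5978 -0.0859  0.03  ] 0.93
top carriage_mid None
top pad_top None
top orange_stop_mid [ 0.4441 -0.2361  0.0294] 0.68
top grey_stop_mid [0.5483 0.1118 0.0367] 0.8
top holder [ 0.4443 -0.2357  0.033 ] 0.29
pad_top tool-frame mm [  7.9   9.1 137.4]
carriage_mid tool-frame mm [  9.2   6.5 147.7]
orange_stop_mid tool-frame mm [-181.7    7.6  148.6]
rail yaw 47.618426007854566 len 0.23824176518130505
```

View pics/side1.png

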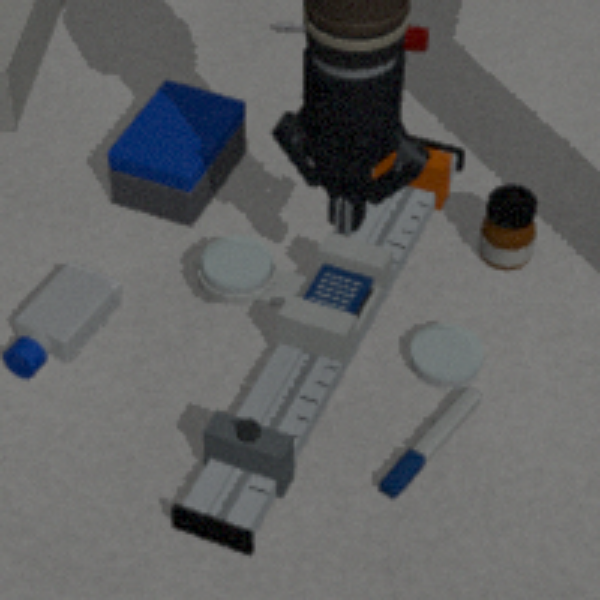

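Call:
{"api": "play_rows", "payload": {
  "commands": [
    [0, 3, 6, 0, 0],
    [0, 0, 0, 20, 0],
    [0, 0, 0, 20, 0],
    [0, 0, 0, 10, 0],
    [0, 0, 0, 0, 0]
  ]
}}

```text
clock: 4.52
ee_pos: [0.5006, -0.0621, 0.1315]
ee_rot: [0.804, 0.594, -0.002, -0.001]
wrist_force: [0.2, 0.0, 0.1]
gripper_width: -0.0
grip_force: 0.0
```

```bash
python3 - <<'E'
from g import *
s,Rm=state()
f=r.grab_frame("side"); cv2.imwrite("pics/side2.png",cv2.resize(f["frame"][170:310,290:430,::-1],(700,700),interpolation=cv2.INTER_CUBIC))
o=find(["carriage_mid","pad_top","orange_stop_mid"],("side",),{"side":f})
K,D=np.array(f["intrinsics"]),np.array(f["D"]); Rc=R.from_quat(f["orientation"]).inv()
for n,p in (("tip",s["ee_pos"]+Rm[:,2]*.073),("padc",np.array([.5025,-.06,.042]))):
    q=Rc.apply(p-np.array(f["position"])); uv=cv2.projectPoints(q[None],np.zeros(3),np.zeros(3),K,D)[0].ravel(); print(n,p.round(4),uv.round(1),((uv-[290,170])*5).round())
E
```

```text
t 4.52 pos [ 0.5006 -0.0621  0.1315] F [0.22 0.01 0.06] w -0.0 yaw x 72.95 q [-0.12  0.15 -0.4   1.03  0.    1.74]
side carriage_mid [ 0.5058 -0.0561  0.0359] 0.92
side pad_top None
side orange_stop_mid [ 0.4486 -0.2389  0.0374] 0.89
tip [ 0.5003 -0.0621  0.0585] [363.3 222.2] [366. 261.]
padc [ 0.5025 -0.06    0.042 ] [362.1 227.4] [361. 287.]
```

The first close view shows the empty blue pad at crop (340,290), the orange stop behind the wrist at (430,175) and the grey stop in front at (248,450).

View pics/side2.png

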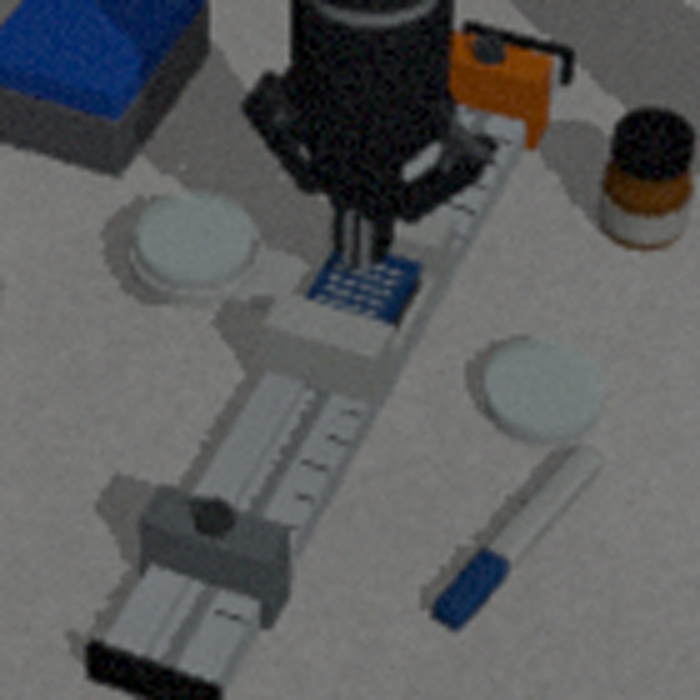

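Call:
{"api": "play_rows", "payload": {
  "commands": [
    [0, 0, 0, 8, 0],
    [0, 0, 0, 6, 0],
    [0, 0, 0, 2, 0],
    [0, 0, 0, 2, 0],
    [0, 0, 0, 0, 0]
  ]
}}

```text
clock: 5.13
ee_pos: [0.5014, -0.0623, 0.1154]
ee_rot: [0.804, 0.594, -0.0, -0.0]
wrist_force: [0.0, 0.1, 0.4]
gripper_width: 0.0003
grip_force: 0.0
```

Call:
{"api": "play_rows", "payload": {
  "commands": [
    [0, 0, 0, 2, 0],
    [0, 0, 0, 2, 0],
    [0, 0, 0, 0, 0],
    [0, 0, 0, 0, 0]
  ]
}}

```text
clock: 5.47
ee_pos: [0.5019, -0.0624, 0.1126]
ee_rot: [0.804, 0.594, 0.0, 0.0]
wrist_force: [-1.8, 0.3, 6.6]
gripper_width: -0.0003
grip_force: 3.3
```

Call:
{"api": "play_rows", "payload": {
  "commands": [
    [0, 0, 0, 2, 0],
    [0, 0, 0, 2, 0],
    [0, 0, 0, 0, 0],
    [0, 0, 0, 0, 0]
  ]
}}

```text
clock: 5.8
ee_pos: [0.5019, -0.0624, 0.1089]
ee_rot: [0.804, 0.594, 0.0, 0.0]
wrist_force: [-2.4, 0.0, 7.9]
gripper_width: -0.0002
grip_force: 4.4
```

Call:
{"api": "play_rows", "payload": {
  "commands": [
    [0, 0, 0, 1, 0],
    [0, 0, 0, 0, 0],
    [0, -2, 0, 0, 0],
    [0, -3, 0, 0, 0],
    [0, -3, 0, 0, 0],
    [0, -3, 0, 0, 0],
    [0, -3, 0, 0, 0],
    [0, -3, 0, 0, 0]
  ]
}}

```text
clock: 6.47
ee_pos: [0.4971, -0.0784, 0.1081]
ee_rot: [0.804, 0.595, 0.001, 0.0]
wrist_force: [-2.9, 2.5, 10.5]
gripper_width: -0.0
grip_force: 4.6
```

```bash
python3 - <<'E'
from g import *
s,Rm=state()
f=r.grab_frame("side"); cv2.imwrite("pics/side3.png",cv2.resize(f["frame"][170:310,290:430,::-1],(700,700),interpolation=cv2.INTER_CUBIC))
o=find(["carriage_mid","orange_stop_mid","grey_stop_mid"],("side",),{"side":f})
E
```

```text
t 6.47 pos [ 0.4971 -0.0784  0.1081] F [-2.9   2.46 10.47] w -0.0 yaw x 72.96 q [-0.16  0.16 -0.44  0.97  0.    1.71]
side carriage_mid [ 0.4997 -0.0745  0.0357] 0.73
side orange_stop_mid [ 0.4491 -0.2421  0.038 ] 0.57
side grey_stop_mid [0.5554 0.1111 0.0355] 0.96
```

Call:
{"api": "play_rows", "payload": {
  "commands": [
    [0, -4, 0, 0, 0],
    [0, -5, 0, 0, 0],
    [0, -5, 0, 0, 0],
    [0, -5, 0, 0, 0],
    [0, -5, 0, 0, 0],
    [0, -5, 0, 0, 0],
    [0, -5, 0, 0, 0],
    [0, -5, 0, 0, 0]
  ]
}}

```text
clock: 7.33
ee_pos: [0.4859, -0.1159, 0.1083]
ee_rot: [0.804, 0.595, 0.001, 0.001]
wrist_force: [-2.2, 1.1, 9.3]
gripper_width: 0.0002
grip_force: 4.6
```

Call:
{"api": "play_rows", "payload": {
  "commands": [
    [0, -5, 0, 0, 0],
    [0, -5, 0, 0, 0],
    [0, -5, 0, 0, 0],
    [0, -5, 0, 0, 0],
    [0, -5, 0, 0, 0],
    [0, -5, 0, 0, 0],
    [0, -3, 0, 0, 0],
    [0, 0, 0, 0, 0]
  ]
}}

```text
clock: 8.0
ee_pos: [0.4764, -0.1482, 0.1084]
ee_rot: [0.804, 0.594, 0.001, 0.001]
wrist_force: [-1.1, -0.9, 10.2]
gripper_width: -0.0
grip_force: 4.5
```

```bash
python3 - <<'E'
from g import *
s,Rm=state()
f=r.grab_frame("side"); cv2.imwrite("pics/side4.png",cv2.resize(f["frame"][150:290,290:430,::-1],(700,700),interpolation=cv2.INTER_CUBIC))
o=find(["carriage_mid","orange_stop_mid","holder","dish"],("side",),{"side":f})
E
```

```text
t 8.0 pos [ 0.4764 -0.1482  0.1084] F [-1.09 -0.94 10.17] w -0.0 yaw x 72.91 q [-0.3   0.15 -0.45  0.97 -0.    1.57]
side carriage_mid None
side orange_stop_mid [ 0.4531 -0.2427  0.0399] 0.61
side holder [ 0.5667 -0.1729  0.0288] 0.57
side dish [ 0.5691 -0.1719  0.0316] 0.83
```

View pics/side4.png

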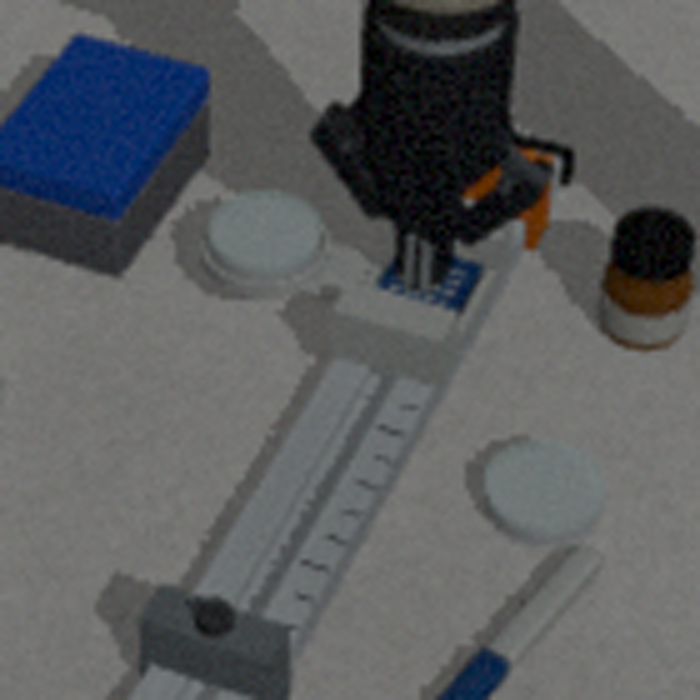

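Call:
{"api": "play_rows", "payload": {
  "commands": [
    [0, -4, 0, 0, 0],
    [0, -4, 0, 0, 0],
    [0, -4, 0, 0, 0],
    [0, -4, 0, 0, 0],
    [0, -2, 0, 0, 0],
    [0, -2, 0, 0, 0],
    [0, 0, 0, 0, 0]
  ]
}}

```text
clock: 8.83
ee_pos: [0.4707, -0.1671, 0.1085]
ee_rot: [0.804, 0.594, 0.001, 0.001]
wrist_force: [-0.3, 0.6, 9.2]
gripper_width: 0.0
grip_force: 4.5
```

Call:
{"api": "play_rows", "payload": {
  "commands": [
    [0, -1, 0, 0, 0],
    [0, -1, 0, 0, 0],
    [0, -1, 0, 0, 0],
    [0, 0, 0, 0, 0]
  ]
}}

```text
clock: 9.17
ee_pos: [0.47, -0.1698, 0.1085]
ee_rot: [0.804, 0.594, 0.001, 0.001]
wrist_force: [-0.3, 0.4, 9.0]
gripper_width: -0.0
grip_force: 4.5
```

Call:
{"api": "play_rows", "payload": {
  "commands": [
    [0, -1, 0, 0, 0],
    [0, -1, 0, 0, 0],
    [0, -1, 0, 0, 0],
    [0, -1, 0, 0, 0],
    [0, 0, 0, 0, 0]
  ]
}}

```text
clock: 9.58
ee_pos: [0.4688, -0.1736, 0.1085]
ee_rot: [0.804, 0.594, 0.001, 0.001]
wrist_force: [0.2, 0.4, 8.4]
gripper_width: -0.0002
grip_force: 4.5
```

Call:
{"api": "play_rows", "payload": {
  "commands": [
    [0, -1, 0, 0, 0],
    [0, -1, 0, 0, 0],
    [0, -1, 0, 0, 0],
    [0, -1, 0, 0, 0],
    [0, 0, 0, 0, 0]
  ]
}}

```text
clock: 10.0
ee_pos: [0.4677, -0.1774, 0.1085]
ee_rot: [0.804, 0.594, 0.001, 0.001]
wrist_force: [-1.1, 0.4, 9.0]
gripper_width: -0.0001
grip_force: 4.5
```

Call:
{"api": "play_rows", "payload": {
  "commands": [
    [0, -1, 0, 0, 0],
    [0, -1, 0, 0, 0],
    [0, -1, 0, 0, 0],
    [0, -1, 0, 0, 0],
    [0, 0, 0, 0, 0]
  ]
}}

```text
clock: 10.42
ee_pos: [0.4669, -0.1802, 0.1085]
ee_rot: [0.804, 0.595, 0.003, 0.0]
wrist_force: [1.5, 5.3, 9.5]
gripper_width: -0.0001
grip_force: 4.5
```

```bash
python3 - <<'E'
from g import *
s,Rm=state()
fr={c:r.grab_frame(c) for c in("side","top")}
f=fr["side"]; a=cv2.resize(f["frame"][150:250,320:440,::-1],(600,500),interpolation=cv2.INTER_CUBIC)
cv2.imwrite("pics/side5.png",a)
o=find(["carriage_mid","orange_stop_mid","holder","dish"],fr=fr)
E
```

```text
t 10.42 pos [ 0.4669 -0.1802  0.1085] F [1.51 5.32 9.46] w -0.0001 yaw x 72.99 q [-0.37  0.15 -0.45  0.97  0.    1.5 ]
side carriage_mid [ 0.4694 -0.1751  0.0379] 0.8
side orange_stop_mid [ 0.4506 -0.2414  0.04  ] 0.6
side holder [ 0.5592 -0.1988  0.0328] 0.64
side dish [ 0.5579 -0.2002  0.0309] 0.79
top carriage_mid [ 0.4644 -0.1748  0.0342] 0.93
top orange_stop_mid None
top holder [ 0.5526 -0.201   0.0272] 0.57
top dish [ 0.5574 -0.1988  0.0284] 0.74
```

View pics/side5.png

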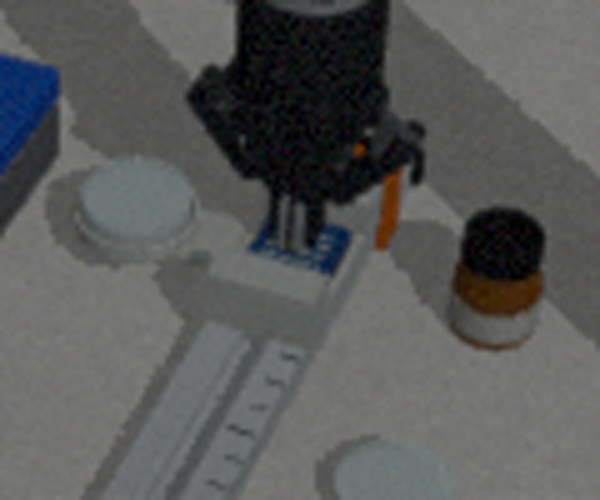

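Call:
{"api": "play_rows", "payload": {
  "commands": [
    [0, -1, 0, 0, 0],
    [0, -0.5, 0, 0, 0],
    [0, 0, 0, 0, 0],
    [0, 0, 0, 0, 0]
  ]
}}

```text
clock: 11.25
ee_pos: [0.4665, -0.1816, 0.1085]
ee_rot: [0.804, 0.595, 0.003, 0.0]
wrist_force: [2.7, 5.6, 9.2]
gripper_width: -0.0002
grip_force: 4.5
```

Call:
{"api": "play_rows", "payload": {
  "commands": [
    [0, 0, 0, -3, 0],
    [0, 0, 0, -4, 0],
    [0, 0, 0, -6, 0],
    [0, 0, 0, -15, 0],
    [0, 0, 0, -30, 0],
    [0, 0, 0, -40, 0],
    [0, 0, 0, -40, 0],
    [0, 0, 0, -40, 0]
  ]
}}

```text
clock: 11.92
ee_pos: [0.4642, -0.1823, 0.2865]
ee_rot: [0.804, 0.594, -0.0, -0.0]
wrist_force: [1.5, -0.9, 0.3]
gripper_width: 0.0002
grip_force: 0.0
```

Call:
{"api": "play_rows", "payload": {
  "commands": [
    [0, 40, 0, 0, 0],
    [0, 40, 0, 0, 0],
    [0, 40, 0, 0, 0],
    [0, 40, 0, 0, 0],
    [0, 20, 0, 0, 0],
    [0, 0, 0, 0, 0]
  ]
}}

```text
clock: 12.42
ee_pos: [0.5185, -0.007, 0.2846]
ee_rot: [0.803, 0.596, 0.0, -0.0]
wrist_force: [0.2, -0.6, -0.6]
gripper_width: 0.0
grip_force: 0.0
```

```bash
python3 - <<'E'
from g import *
s,Rm=state()
fr={c:r.grab_frame(c) for c in("side","top")}
a=[cv2.resize(fr["side"]["frame"][150:270,320:440,::-1],(400,400),interpolation=cv2.INTER_CUBIC),cv2.resize(fr["top"]["frame"][220:340,355:475,::-1],(400,400),interpolation=cv2.INTER_CUBIC)]
cv2.imwrite("pics/fin.png",np.hstack(a))
o=find(["carriage_mid","orange_stop_mid","pad_top","dish","tip_box","amber_jar","flask"],fr=fr)
for c in fr:
    if (c,"carriage_mid") in o and (c,"orange_stop_mid") in o: print(c,np.linalg.norm(o[c,"carriage_mid"]-o[c,"orange_stop_mid"]))
E
```

```text
t 12.42 pos [ 0.5185 -0.007   0.2846] F [ 0.2  -0.65 -0.55] w 0.0 yaw x 73.2 q [-0.01  0.11 -0.09  1.36  0.    1.85]
side carriage_mid [ 0.4698 -0.1733  0.0361] 0.71
side orange_stop_mid [ 0.4513 -0.2401  0.0391] 0.51
side pad_top [6.048e-01 4.829e-01 4.000e-04] 0.72
side dish [ 0.5571 -0.2002  0.0291] 0.5
side tip_box [ 0.6696 -0.2371  0.0035] 0.81
side amber_jar [ 0.364  -0.1759  0.003 ] 0.74
side flask [ 0.7317 -0.0342 -0.0009] 0.61
top carriage_mid [ 0.4685 -0.1745  0.0366] 0.87
top orange_stop_mid [ 0.4454 -0.2334  0.0307] 0.81
top pad_top [ 0.4618 -0.1761  0.0434] 0.56
top dish [ 0.5565 -0.1991  0.0313] 0.56
top tip_box [ 0.6693 -0.2387 -0.0015] 0.69
top amber_jar [ 0.354  -0.1688  0.001 ] 0.57
top flask None
side 0.06936649046910194
top 0.0635106290316826
```

View pics/fin.png

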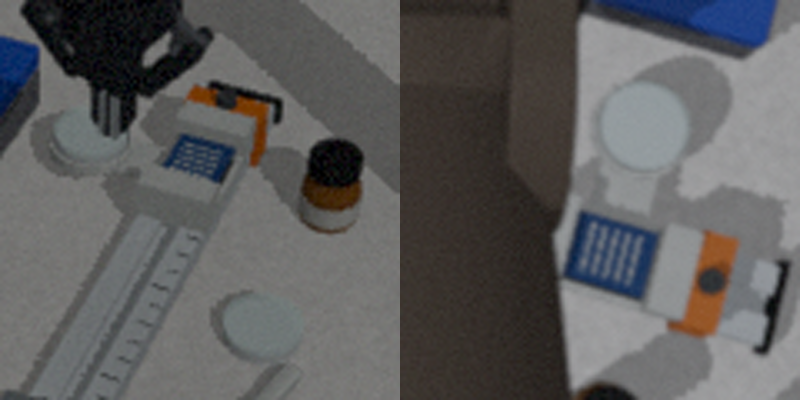

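Both views show the carriage shoulder flush against the orange stop (top crop (700,270)), the pad up, and the dish seated in its holder.

```bash
python3 -c "
from bench import r
print(r.hand_in())"
```

```text
the job is handed in; nothing more can be done
None
```

The carriage is home against the orange stop with the pad released and the dish still in its holder; I handed the job in at about 13 s on the robot's clock, and no verdict came back.

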